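Undock the pen microscope and hold it slanted over the board

ROBOT

A 6-joint arm with a two-finger parallel gripper is mounted at the origin on a cart in front of the work surface, level with it; the furniture and walls round the work are solid. World frame = base frame: x ahead of the robot, y to its left, z up, the work surface at z = 0. Lengths are in mm, angles in rad, forces in N, time in s.
With the tool pointing down it reaches from about 300 to 875 mm from the base axis. Payload 4.2 kg.
Tool frame: the origin (TCP) lies at the very end of the fingers, on their centre line; the grasp point (between the pads) lies behind it (bot.hold_point_z is the z of the grasp point in the tool frame, in mm); z points along the fingers, y is the line along which they close (so a half turn about z gives the same grasp; the last joint's range is limited). The gripper opens to 85 mm and grips with 20 to 120 N. Pads are 22 mm wide; open, the fingers measure 114 mm over their backs; the gripper's body (76 mm by 85 mm) begins 54 mm behind the grasp point. The pads swing forward as they close: fully open they stand 13 mm farther back than shut.
Start: joints at [1.302, 0.32, 1.565, -0, 1.257, -0.02], TCP at [141.59, 557.309, 231.338] pointing down, gripper open.
Joint ranges: [-3.11, 3.11], [-0.84, 2.01], [0.21, 2.61], [-1.34, 4.49], [0.05, 2.63], [-2.56, 2.56]. Speed limits (rad/s): [2.57, 2.57, 3.14, 3.14, 3.14, 3.14].

INTERFACE

Orientations are given as a unit quaternion [w, x, y, z].
In Python, from workcell import bot, imaging, close_job gives the robot as it stands. The module is installed in compiled form; this text tells all that it offers.
- The arm moves only by the tool arm_command, never from a script. Its argument "commands" is a list of rows, each an object of numbers: "jaw": the finger opening in mm, from 0 to 85.4; "x", "y", "z": the shift along the world's x, y, z in units of 25 mm (1.0 is 25 mm); "turn": the turn about the world's z in units of 5 degrees (1.0 is 5 degrees). In form: [{"jaw": .., "x": .., "y": .., "z": .., "turn": ..}, ...]. A call has 1 to 8 rows; each row shifts and turns the commanded pose from where the row before left it; what a row does not reach is not made up. A row lasts 1/12 s, in which the tool goes at most 41.7 mm and 7.16 degrees, less where a joint would pass 70% of its speed; a pose out of reach is approached as far as the arm can. A call is refused whole if a number of a shift passes 1 or a number of a turn 1, either way. A call with a gripper value outside its range is refused whole. The fingers move at their own pace and stop on an object; the grip force is fixed at half the most. Time passes only in rows, so rows that do not move let the fingers close. It gives the time, the measured TCP pose, the force, the opening and the grip force at its end, in the units of the state.
- bot.get_obs(): the state, without advancing time (a new reading comes with each control period).
- imaging.camera(name): name is "scene" or "top" or "wrist"; returns the picture (420x560x3 uint8, red, green, blue); there is no depth.
- imaging.camera_params(name): a dict with "fx", "fy", "cx", "cy" (pixels), "camera_from_world" (4x4, takes a point from world to camera coordinates). Camera axes: x right, y down, z forward; pixel columns grow to the right and rows downward; lengths in mm; the calibration is good to about 2 mm. A picture is of the moment at which its call begins: read the wrist's pose just before it. camera_params takes no time and is no camera call; for the wrist camera it gives the pose at the moment of the call.
- close_job(): hands the job in; it is judged then, once.
The state is a dict: "clock": time; "joint_pos": joint angles; "qd": joint speeds; "tau": joint torques, N m; "tcp_pos": TCP position; "tcp_rot": TCP orientation; "ft_force": force on the tool from outside, world axes, zero at the start; "wrist_torque": the same for the moment, N m; "finger_gap": finger opening in mm; "finger_force": force on a finger pad.
Only numpy, scipy, OpenCV 4.12 (cv2) and the standard library are available. Lean on these libraries where they do the work, as an engineer would, in place of code of your own. Each camera call takes 0.05 s, during which the arm holds its last target. There are 200 camera calls.

TASK

Turn the clamp knob on the docking stand to swing its keeper well clear of the pen microscope's collar, then draw the microscope up out of its socket. Hold it in the air, lens end down and leaning about 45 degrees from upright (to whichever side suits), looking at the middle of the small square circuit board with the lens about 6 cm from it. Finish while still holding it still there, touching nothing with it, the keeper left open; do not push the board or the other loose things on the bench about.

Things in the scene. Friction and masses are not known exactly. Their poses are not given: they have to be found in the camera images.
- stand: fixed docking stand on an 84 x 160 x 10 mm steel base plate; origin under the plate's middle, z up, yaw within 30 degrees. At local y = -42 mm a grey block 56 x 56 mm, top 60 mm high, with the round socket (24 mm wide, 46 mm deep); at local y = +46 mm the clamp post. Tall fixed equipment stands right of the work (y below -0.1 m, up to 0.35 m high): swing in close to the base, not through it
- socket (a point): centre of the socket's mouth, on the grey block's top, 60 mm above the bench
- keeper (a joint): angle of the steel keeper and the black knob fixed on it, about the vertical axis of the clamp post; stiff to about 0.06 N m and stays where it is left. 0 to 0.05 = keeper finger lies over the microscope's collar and bars it; it grows counterclockwise seen from above, to the stop at 1.7 rad. The finger is wholly off the collar from 0.5 rad; well clear means beyond 0.8 rad. The arm is 16 mm wide, about 90 mm long, 68 to 75 mm above the bench
- knob (a point): grip point of the clamp knob, on its axis, 109 mm above the bench; the knob is an upright black bar 44 mm long (local y of this point), 12 mm thick (local x), from 89 to 119 mm above the bench; pinch it across its thickness and turn. The point turns with the knob; a 32 mm disc lies under the bar
- scope: loose pen microscope, 131 mm long, 0.11 kg, round about its own z axis; origin in the lens end, z from the lens up towards the grip end. Nose 20 mm thick from 0 to 45 mm, flat collar 48 mm wide from 45 to 51 mm, plain round barrel 26 mm thick from 51 to 131 mm. Docked it stands upright, lens down, collar resting on the socket block, grip end 146 mm above the bench
- lens (a point): the middle of the microscope's lens end
- focus (a point): point on the microscope's axis 60 mm in front of the lens (what it looks at); it moves with the microscope
- barrel (a point): point on the microscope's axis 96 mm from the lens, in the middle of the free barrel: a good place to grip (26 mm)
- board_black: the small square circuit board, 59 x 62 x 8 mm, lying flat and loose on the bench; origin in the middle of its underside
- board_teal: bystander: long circuit board 52 x 114 x 22 mm, flat on the bench, origin under its middle
- mouse: bystander: computer mouse 118 x 74 x 42 mm, origin under its middle
- driver_yellow: bystander: precision screwdriver 146 mm long, 13 mm thick, lying, origin under its middle
- copper_ring: bystander: small ring 26 mm wide, 6 mm high, origin under its middle
- usb_stick: bystander: memory stick 17 x 47 x 8 mm, origin under its middle
- hex_key: bystander: hex key 28 x 77 x 8 mm, lying, origin under its middle
Not all that is in view belongs to the job. Leave any red look-alike of the scope alone.

How it is judged (in metres and radians):
On the way, in this order (a step that is already met when the one before it is completed fails the run):
1. the keeper is swung clear while the microscope still sits in its socket (value of joint keeper above 0.7 rad and distance between scope and socket below 0.06 m and angle between scope's own z axis and vertical below 0.2 rad), for 0.2 s.
2. the microscope is drawn out, its lens above the socket block (height (world z) of lens above 0.065 m and contact force between scope and the fingers above 0.5 N and contact force between scope and stand below 0.1 N), for 0.1 s.
At the end, for the whole second after the job is handed in: Microscope held still in the fingers, touching neither board nor stand, leaning 30 to 60 degrees from upright, lens down and over 25 mm above the bench; the point 60 mm before the lens is within 35 mm of the square board's middle; keeper open beyond 0.6 rad (value of joint keeper above 0.6 rad and angle between scope's own z axis and vertical between 0.524 and 1.047 rad and distance between focus and board_black below 0.035 m and height (world z) of lens above 0.025 m and contact force between scope and the fingers above 0.5 N and contact force between scope and board_black below 0.1 N and contact force between scope and stand below 0.1 N and linear speed of scope below 0.04 m/s); the arm keeps its last pose, push and grip.
It fails at once if the square board is pushed more than 20 mm (distance of board_black from where it was at the start of the episode above 0.02 m).
It fails at once if another loose thing is pushed more than 25 mm (distance of any of board_teal, mouse, driver_yellow, copper_ring, usb_stick, hex_key from where it was at the start of the episode above 0.025 m).
It also fails if it takes over 54 s, if anything falls off the work surface, if the arm or the gripper's body presses on something with over 40 N, if the wrist force passes 120 N, or if a joint passes its speed limit or range.

## Working session

There is one attempt and no reset: what is moved stays moved. The work goes in short steps, Python scripts to look and compute and a tool call to move; the robot and the scene stay as the last step left them, time stands still between calls to the robot, and variables do not carry over. Pictures are saved under pics/ and viewed, at most 10 in all, crops included, and the job is handed in when it is done.

Besides the shell and the picture viewer there is one more tool, called after ">>>" by a JSON object that holds its "name" and its "arguments". arm_command: Moves the arm, as the interface text tells. Its arguments: {"type":"object","properties":{"commands":{"type":"array","items":{"type":"object","properties":{"jaw":{"type":"number"},"x":{"type":"number"},"y":{"type":"number"},"z":{"type":"number"},"turn":{"type":"number"}}}}},"required":["commands"]}

```bash
mkdir -p pics
cat > h.py <<'E'
import numpy as np,cv2
from workcell import bot,imaging
def shot(n,f):
    P=imaging.camera_params(n); I=imaging.camera(n); cv2.imwrite(f'pics/{f}.png',I[:,:,::-1]); np.save(f'pics/{f}.npy',I)
    import pickle; pickle.dump(P,open(f'pics/{f}.pkl','wb')); return I,P
def load(f):
    import pickle; return np.load(f'pics/{f}.npy'),pickle.load(open(f'pics/{f}.pkl','rb'))
def ray(P,u,v):
    T=np.array(P['camera_from_world']); R,t=T[:3,:3],T[:3,3]
    return -R.T@t, R.T@np.array([(u-P['cx'])/P['fx'],(v-P['cy'])/P['fy'],1])
def onz(P,u,v,z):
    o,d=ray(P,u,v); return o+d*(z-o[2])/d[2]
def proj(P,p):
    T=np.array(P['camera_from_world']); c=T[:3,:3]@np.array(p)+T[:3,3]
    return P['fx']*c[0]/c[2]+P['cx'],P['fy']*c[1]/c[2]+P['cy']
E
python3 - <<'E'
from h import *
for n in('top','scene'):
    I,P=shot(n,n+'0'); print(n,ray(P,280,210))
o=bot.get_obs(); print(o,bot.hold_point_z)
E
```

```text
top (array([ 430.6068584 ,  216.58316627, 1129.61285367]), array([ 0.06888799,  0.00933236, -0.99774627]))
scene (array([ 3.87632365e-01, -1.24174275e+02,  6.72251632e+02]), array([ 0.59169763,  0.41281119, -0.69272227]))
{'clock': 0.1, 'joint_pos': array([ 1.30199653e+00,  3.20222984e-01,  1.56554221e+00,  3.18387084e-05,
        1.25740113e+00, -2.00252224e-02]), 'qd': array([ 0.00107435, -0.00016589, -0.00302065, -0.00173971,  0.0010165 ,
        0.00154391]), 'tau': array([-6.11018913e-04, -4.16409838e+01, -2.34705931e+01, -1.18474286e-04,
        4.93653846e-03,  1.40374070e-05]), 'tcp_pos': array([141.46675783, 556.89217597, 230.57495271]), 'tcp_rot': array([-1.28217140e-04,  1.24071621e-01,  9.92272953e-01, -7.76468260e-04]), 'ft_force': array([-0.57839626,  0.00203553,  0.81413997]), 'wrist_torque': array([ 0.02960836,  0.00033432, -0.02060744]), 'finger_force': 0.0, 'finger_gap': 85.62873481864365} -18.700000000000003
```

View pics/top0.png

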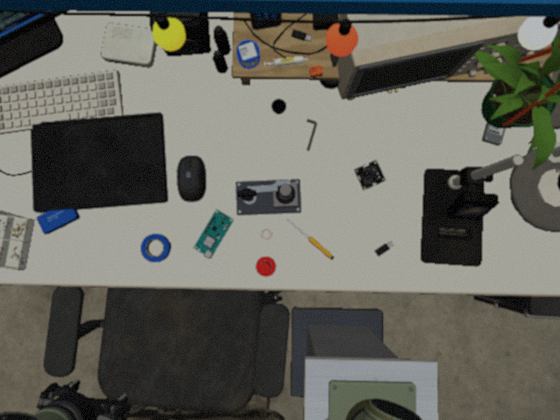

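View pics/scene0.png

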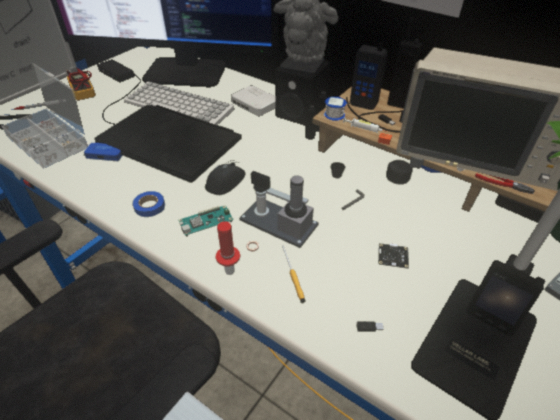

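Run:
```python
from h import *
I,P=load('top0'); J,Q=load('scene0')
for n,u,v,z in [('plate',268,196,10),('scopetop',287,191,146),('knob',250,190,119),('board',370,174,8),('red',265,266,100),('edge',280,290,0),('hex',311,134,0),('driver',312,240,0),('mouse',191,177,30),('ring',266,234,0),('usb',385,248,0),('teal',213,233,0),('standR',455,215,0)]:
    print(n,onz(P,u,v,z).round())
# board mask
h=cv2.cvtColor(I,cv2.COLOR_RGB2HSV)
def rect(I,P,x0,y0,x1,y1,z,thr):
    g=cv2.cvtColor(I,cv2.COLOR_RGB2GRAY)[y0:y1,x0:x1]; m=(g<thr).astype('uint8')
    m=cv2.morphologyEx(m,cv2.MORPH_CLOSE,np.ones((3,3)))
    c=max(cv2.findContours(m,0,2)[0],key=cv2.contourArea)+np.array([x0,y0])
    r=cv2.minAreaRect(c); b=cv2.boxPoints(r)
    w=np.array([onz(P,*p,z) for p in b]); print(r,w.round(1).tolist(),'mid',w.mean(0).round(1), [np.linalg.norm(w[i]-w[i-1]).round(1) for i in range(4)])
rect(I,P,345,150,395,200,8,120)
rect(J,Q,365,230,425,280,8,120)
rect(I,P,228,170,310,222,10,140)
a=cv2.resize(I[165:225,225:315][:,:,::-1],None,fx=5,fy=5,interpolation=cv2.INTER_CUBIC)
b=cv2.resize(J[165:255,230:330][:,:,::-1],None,fx=4,fy=4,interpolation=cv2.INTER_CUBIC)
c=np.zeros((360,850,3),'uint8'); c[:300,:450]=a; c[:360,450:850]=b
cv2.imwrite('pics/crop1.png',c[:,:800])
```

```text
plate [542. 257.  10.]
scopetop [540. 211. 146.]
knob [544. 294. 119.]
board [602.   6.   8.]
red [375. 257. 100.]
edge [312. 223.   0.]
hex [702. 153.   0.]
driver [436. 147.   0.]
mouse [583. 446.  30.]
ring [448. 261.   0.]
usb [420. -33.   0.]
teal [448. 392.   0.]
standR [ 504. -205.    0.]
((369.4020690917969, 174.6546630859375), (23.251428604125977, 24.977516174316406), 66.03751373291016) [[613.1, 47.3, 8.0], [639.6, -9.2, 8.0], [586.8, -32.5, 8.0], [560.5, 23.7, 8.0]] mid [600.    7.3   8. ] [np.float64(57.6), np.float64(62.3), np.float64(57.7), np.float64(62.1)]
((392.949951171875, 255.3499755859375), (30.264171600341797, 19.940412521362305), 8.130102157592773) [[554.9, 22.3, 8.0], [607.3, 41.1, 8.0], [633.1, -15.9, 8.0], [580.1, -32.1, 8.0]] mid [593.8   3.9   8. ] [np.float64(59.9), np.float64(55.6), np.float64(62.6), np.float64(55.5)]
((268.0719299316406, 196.7261505126953), (35.09455108642578, 65.77626037597656), 87.61405944824219) [[578.9, 341.3, 10.0], [588.7, 178.6, 10.0], [501.8, 173.6, 10.0], [492.0, 335.3, 10.0]] mid [540.3 257.2  10. ] [np.float64(87.1), np.float64(163.0), np.float64(87.0), np.float64(161.9)]
```

View pics/crop1.png

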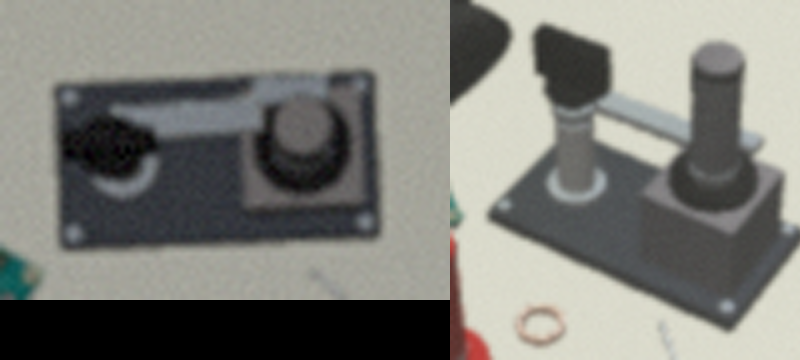

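Candidates for the scope: the grey one in the stand at top(286,189)/scene(297,180), and the red look-alike at top(265,266)/scene(227,240); I choose the grey one. The crop shows the black knob bar at top(248,193), lying along world y. The keeper arm runs on the +x side and over the collar. The square board is at top(369,175).

Run:
```python
from h import *
I,P=load('top0'); J,Q=load('scene0')
def tri(a,b):
    (o1,d1),(o2,d2)=ray(P,*a),ray(Q,*b); s=np.linalg.lstsq(np.c_[d1,-d2],o2-o1,rcond=None)[0]
    p,q=o1+s[0]*d1,o2+s[1]*d2; return ((p+q)/2).round(1),np.linalg.norm(p-q).round(1)
print('scopetop',tri((285.4,189),(297,179.5)),'knobtop',tri((247.6,194),(260.5,175)))
yaw=np.deg2rad(3.4); m=np.array([540.3,257.2]); ly=np.array([-np.sin(yaw),np.cos(yaw)])
for n,l,z in(('scope',-42,146),('knob',46,119)):
    p=[*(m+l*ly),z]; print(n,np.round(p,1),proj(P,p),proj(Q,p))
g=cv2.cvtColor(I,cv2.COLOR_RGB2GRAY)[180:206,232:262]
k=(g<38).astype('uint8'); c=max(cv2.findContours(k,0,2)[0],key=cv2.contourArea)+np.array([232,180]); r=cv2.minAreaRect(c); print(r,onz(P,*r[0],117)); b=cv2.boxPoints(r); print(np.array([onz(P,*p,117) for p in b]).round(1).tolist())
# plate bolts -> plate frame check
for u,v in((68,97),(361,87),(365,222),(74,232)): print(onz(P,225+u/5-.4,165+v/5-.4,12).round(1))
```

```text
scopetop (array([544.9, 215.1, 141.2]), np.float64(0.4)) knobtop (array([534.8, 298.9, 119.3]), np.float64(0.1))
scope [542.8 215.3 146. ] (np.float64(285.23020309665003), np.float64(189.75037288911827)) (np.float64(296.5356120881861), np.float64(178.1088404391778))
knob [537.6 303.1 119. ] (np.float64(245.79311536187652), np.float64(192.7346685831858)) (np.float64(259.67815370423557), np.float64(173.69454885193795))
((246.4117889404297, 193.8529510498047), (18.675243377685547, 10.6715669631958), 14.03624439239502) [535.29523778 301.84121492 117.        ]
[[528.3, 324.8, 117.0], [551.7, 319.7, 117.0], [542.3, 278.8, 117.0], [518.9, 284.1, 117.0]]
[570.3 331.6  12. ]
[577.9 186.9  12. ]
[511.  183.8  12. ]
[503.4 326.9  12. ]
```

>>> {"name": "arm_command", "arguments": {"commands": [{"jaw": 85, "x": 1, "y": -0.8, "turn": -1}, {"jaw": 85, "x": 1, "y": -0.8, "turn": -1}, {"jaw": 85, "x": 1, "y": -0.8, "turn": -1}, {"jaw": 85, "x": 1, "y": -0.8, "turn": -1}, {"jaw": 85, "x": 1, "y": -0.8, "turn": -1}, {"jaw": 85, "x": 1, "y": -0.8, "turn": -1}, {"jaw": 85, "x": 1, "y": -0.8, "turn": -1}, {"jaw": 85, "x": 1, "y": -0.8, "turn": -1}]}}

```text
schema error: expected keys jaw, x, y, z, turn
```

>>> {"name": "arm_command", "arguments": {"commands": [{"jaw": 85, "x": 1, "y": -0.65, "z": 0, "turn": -1}, {"jaw": 85, "x": 1, "y": -0.65, "z": 0, "turn": -1}, {"jaw": 85, "x": 1, "y": -0.65, "z": 0, "turn": -1}, {"jaw": 85, "x": 1, "y": -0.65, "z": 0, "turn": -1}, {"jaw": 85, "x": 1, "y": -0.65, "z": 0, "turn": -1}, {"jaw": 85, "x": 1, "y": -0.65, "z": 0, "turn": -1}, {"jaw": 85, "x": 1, "y": -0.65, "z": 0, "turn": -1}, {"jaw": 85, "x": 1, "y": -0.65, "z": 0, "turn": -1}]}}

```text
clock: 0.77
tcp_pos: [342.5, 426.2, 231.0]
tcp_rot: [-0.0, 0.458, 0.889, -0.0]
ft_force: [0.5, 0.0, -0.9]
finger_gap: 85.4
finger_force: 0.0
```

>>> {"name": "arm_command", "arguments": {"commands": [{"jaw": 85, "x": 1, "y": -0.65, "z": 0, "turn": -1}, {"jaw": 85, "x": 1, "y": -0.65, "z": 0, "turn": -1}, {"jaw": 85, "x": 1, "y": -0.65, "z": 0, "turn": -1}, {"jaw": 85, "x": 1, "y": -0.65, "z": 0, "turn": -1}, {"jaw": 85, "x": 1, "y": -0.65, "z": 0, "turn": -1}, {"jaw": 85, "x": 1, "y": -0.65, "z": 0, "turn": -1}, {"jaw": 85, "x": 0.9, "y": -0.6, "z": 0, "turn": -0.5}, {"jaw": 85, "x": 0, "y": 0, "z": 0, "turn": 0}]}}

```text
clock: 1.43
tcp_pos: [517.7, 311.9, 230.4]
tcp_rot: [0.001, 0.689, 0.725, -0.0]
ft_force: [-0.6, 0.1, -1.3]
finger_gap: 85.1
finger_force: 0.0
```

Run:
```python
from h import *
I,P=shot('wrist','w1'); o=bot.get_obs(); print(o['clock'],o['tcp_pos'].round(1),o['tcp_rot'].round(4),o['joint_pos'].round(2))
for p in ([537.6,303.1,119],[542.8,215.3,146]): print(proj(P,p))
```

```text
1.4833 [515.6 313.2 230.4] [ 0.000e+00  6.880e-01  7.257e-01 -6.000e-04] [ 0.53  0.37  1.5  -0.    1.28  0.47]
(np.float64(298.7742682060038), np.float64(216.75623684470048))
(np.float64(299.70523815037603), np.float64(331.6449540779367))
```

View pics/w1.png

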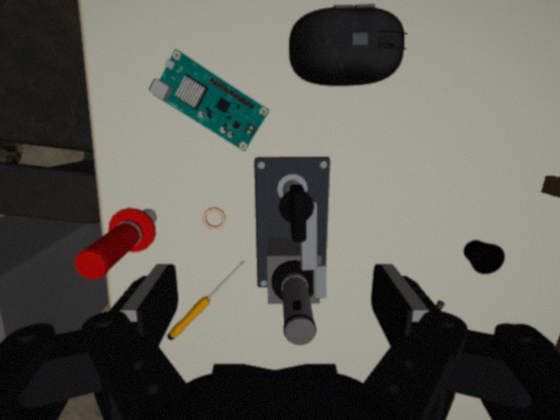

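The wrist view confirms the knob at (298,214) and the scope top at (299,331). Both are within 2–3 px of the prediction.

>>> {"name": "arm_command", "arguments": {"commands": [{"jaw": 60, "x": 0.44, "y": -0.21, "z": 0, "turn": 0}, {"jaw": 60, "x": 0.44, "y": -0.21, "z": -0.5, "turn": 0}, {"jaw": 60, "x": 0, "y": 0, "z": -1, "turn": 0}, {"jaw": 60, "x": 0, "y": 0, "z": -1, "turn": 0}, {"jaw": 60, "x": 0, "y": 0, "z": -1, "turn": 0}, {"jaw": 60, "x": 0, "y": 0, "z": -1, "turn": 0}, {"jaw": 60, "x": 0, "y": 0, "z": -0.95, "turn": 0}, {"jaw": 60, "x": 0, "y": 0, "z": 0, "turn": 0}]}}

```text
clock: 2.15
tcp_pos: [532.7, 302.7, 89.3]
tcp_rot: [-0.002, 0.686, 0.727, -0.005]
ft_force: [-1.5, 0.5, -0.0]
finger_gap: 59.8
finger_force: 0.0
```

>>> {"name": "arm_command", "arguments": {"commands": [{"jaw": 5, "x": 0, "y": 0, "z": 0, "turn": 0}, {"jaw": 5, "x": 0, "y": 0, "z": 0, "turn": 0}, {"jaw": 5, "x": 0, "y": 0, "z": 0, "turn": 0}, {"jaw": 5, "x": 0, "y": 0, "z": 0, "turn": 0}, {"jaw": 5, "x": 0, "y": 0, "z": 0, "turn": 0}, {"jaw": 5, "x": 0, "y": 0, "z": 0, "turn": 0}, {"jaw": 5, "x": 0, "y": 0, "z": 0, "turn": 0}, {"jaw": 5, "x": 0, "y": 0, "z": 0, "turn": 0}]}}

```text
clock: 2.82
tcp_pos: [537.9, 304.9, 97.1]
tcp_rot: [0.001, 0.687, 0.727, 0.002]
ft_force: [2.6, -0.3, 6.6]
finger_gap: 11.1
finger_force: 60.6
```

>>> {"name": "arm_command", "arguments": {"commands": [{"jaw": 5, "x": 0, "y": 0, "z": 0, "turn": 0.5}, {"jaw": 5, "x": 0, "y": 0, "z": 0, "turn": 1}, {"jaw": 5, "x": 0, "y": 0, "z": 0, "turn": 1}, {"jaw": 5, "x": 0, "y": 0, "z": 0, "turn": 1}, {"jaw": 5, "x": 0, "y": 0, "z": 0, "turn": 1}, {"jaw": 5, "x": 0, "y": 0, "z": 0, "turn": 1}, {"jaw": 5, "x": 0, "y": 0, "z": 0, "turn": 1}, {"jaw": 5, "x": 0, "y": 0, "z": 0, "turn": 0}]}}

```text
clock: 3.48
tcp_pos: [536.7, 304.5, 97.1]
tcp_rot: [0.001, 0.455, 0.891, 0.001]
ft_force: [-0.5, -1.0, 9.0]
finger_gap: 10.9
finger_force: 60.9
```

>>> {"name": "arm_command", "arguments": {"commands": [{"jaw": 5, "x": 0, "y": 0, "z": 0, "turn": 1}, {"jaw": 5, "x": 0, "y": 0, "z": 0, "turn": 1}, {"jaw": 5, "x": 0, "y": 0, "z": 0, "turn": 1}, {"jaw": 5, "x": 0, "y": 0, "z": 0, "turn": 1}, {"jaw": 5, "x": 0, "y": 0, "z": 0, "turn": 1}, {"jaw": 5, "x": 0, "y": 0, "z": 0, "turn": 1}, {"jaw": 5, "x": 0, "y": 0, "z": 0, "turn": 1}, {"jaw": 5, "x": 0, "y": 0, "z": 0, "turn": 0}]}}

```text
clock: 4.15
tcp_pos: [535.9, 303.4, 97.0]
tcp_rot: [0.0, 0.166, 0.986, -0.0]
ft_force: [-1.8, -4.1, 10.2]
finger_gap: 10.7
finger_force: 61.2
```

>>> {"name": "arm_command", "arguments": {"commands": [{"jaw": 5, "x": 0, "y": 0, "z": 0, "turn": 0}, {"jaw": 5, "x": 0, "y": 0, "z": 0, "turn": 0}, {"jaw": 5, "x": 0, "y": 0, "z": 0, "turn": 0}, {"jaw": 50, "x": 0, "y": 0, "z": 0, "turn": 0}, {"jaw": 50, "x": 0, "y": 0, "z": 0, "turn": 0}, {"jaw": 50, "x": 0, "y": 0, "z": 0, "turn": 0}, {"jaw": 50, "x": 0, "y": 0, "z": 0, "turn": 0}, {"jaw": 50, "x": 0, "y": 0, "z": 0, "turn": 0}]}}

```text
clock: 4.82
tcp_pos: [535.8, 304.3, 94.7]
tcp_rot: [-0.0, 0.167, 0.986, -0.0]
ft_force: [-0.3, 0.9, -0.7]
finger_gap: 50.0
finger_force: 0.0
```

Run:
```python
from h import *
o=bot.get_obs(); print(o['clock'],o['tcp_pos'].round(1),o['tcp_rot'].round(4),o['joint_pos'].round(2),o['finger_gap'],o['ft_force'])
I,P=shot('scene','s1')
cv2.imwrite('pics/s1c.png',cv2.resize(I[120:280,180:380][:,:,::-1],None,fx=3,fy=3,interpolation=cv2.INTER_CUBIC))
```

```text
4.8167 [535.8 304.3  94.7] [-4.000e-04  1.672e-01  9.859e-01 -1.000e-04] [ 0.5   0.49  1.65  0.    1.   -0.74] 50.00294286781229 [-0.26138141  0.88746138 -0.68732774]
```

View pics/s1c.png

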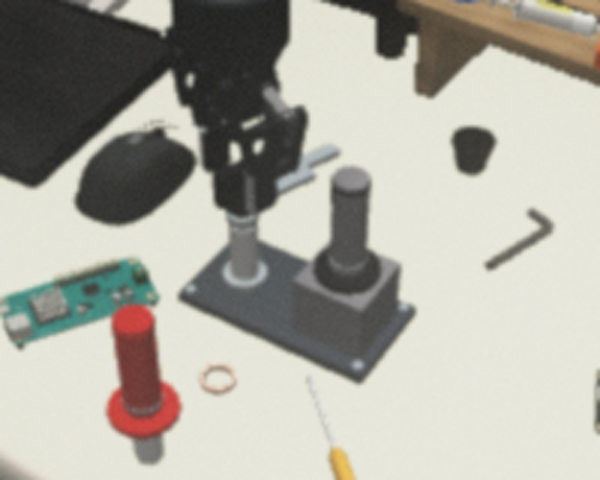

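The keeper now points away (+x), about 1.18 rad open, and the scope is still docked at crop (350,180). Next I rise, go over the scope and come down on the barrel.

>>> {"name": "arm_command", "arguments": {"commands": [{"jaw": 60, "x": 0, "y": 0, "z": 1, "turn": 0}, {"jaw": 65, "x": 0, "y": 0, "z": 1, "turn": 0}, {"jaw": 65, "x": 0, "y": 0, "z": 1, "turn": -1}, {"jaw": 65, "x": 0, "y": 0, "z": 0.6, "turn": -1}, {"jaw": 65, "x": 0, "y": -0.5, "z": 0, "turn": -1}, {"jaw": 65, "x": 0, "y": -0.5, "z": 0, "turn": -1}, {"jaw": 65, "x": 0, "y": -0.5, "z": 0, "turn": -1}, {"jaw": 65, "x": 0, "y": -0.5, "z": 0, "turn": -1}]}}

```text
clock: 5.53
tcp_pos: [535.9, 253.9, 185.0]
tcp_rot: [-0.0, 0.419, 0.908, -0.0]
ft_force: [-0.2, 0.2, 0.4]
finger_gap: 64.5
finger_force: 0.0
```

>>> {"name": "arm_command", "arguments": {"commands": [{"jaw": 65, "x": 0, "y": -0.3, "z": 0, "turn": -1}, {"jaw": 65, "x": 0, "y": -0.3, "z": 0, "turn": -1}, {"jaw": 65, "x": 0, "y": -0.3, "z": 0, "turn": -1}, {"jaw": 65, "x": 0.1, "y": -0.3, "z": 0, "turn": -1}, {"jaw": 65, "x": 0.1, "y": -0.3, "z": 0, "turn": -1}, {"jaw": 65, "x": 0.1, "y": -0.06, "z": 0, "turn": -1}, {"jaw": 65, "x": 0, "y": 0, "z": 0, "turn": -1}, {"jaw": 65, "x": 0, "y": 0, "z": 0, "turn": -0.5}]}}

```text
clock: 6.2
tcp_pos: [543.6, 215.1, 184.9]
tcp_rot: [-0.0, 0.688, 0.725, -0.0]
ft_force: [-0.5, 0.3, 0.5]
finger_gap: 65.4
finger_force: 0.0
```

Run:
```python
from h import *
o=bot.get_obs(); print(o['clock'],o['tcp_pos'].round(1),o['tcp_rot'].round(4),o['joint_pos'].round(2),o['finger_gap'])
```

```text
6.2 [543.6 215.1 184.9] [-1.000e-04  6.883e-01  7.254e-01 -1.000e-04] [0.36 0.37 1.61 0.   1.16 0.3 ] 65.41049022945558
```

Next I descend 91 mm and close.

>>> {"name": "arm_command", "arguments": {"commands": [{"jaw": 65, "x": 0, "y": 0, "z": -0.8, "turn": 0}, {"jaw": 65, "x": 0, "y": 0, "z": -0.8, "turn": 0}, {"jaw": 65, "x": 0, "y": 0, "z": -0.8, "turn": 0}, {"jaw": 65, "x": 0, "y": 0, "z": -0.8, "turn": 0}, {"jaw": 65, "x": 0, "y": 0, "z": -0.44, "turn": 0}, {"jaw": 65, "x": 0, "y": 0, "z": 0, "turn": 0}, {"jaw": 65, "x": 0, "y": 0, "z": 0, "turn": 0}, {"jaw": 30, "x": 0, "y": 0, "z": 0, "turn": 0}]}}

```text
clock: 6.87
tcp_pos: [544.5, 215.7, 95.2]
tcp_rot: [0.001, 0.687, 0.727, 0.001]
ft_force: [0.0, -0.2, 0.6]
finger_gap: 54.4
finger_force: 0.0
```

>>> {"name": "arm_command", "arguments": {"commands": [{"jaw": 18, "x": 0, "y": 0, "z": 0, "turn": 0}, {"jaw": 18, "x": 0, "y": 0, "z": 0, "turn": 0}, {"jaw": 18, "x": 0, "y": 0, "z": 0, "turn": 0}, {"jaw": 18, "x": 0, "y": 0, "z": 0, "turn": 0}, {"jaw": 18, "x": 0, "y": 0, "z": 0, "turn": 0}, {"jaw": 18, "x": 0, "y": 0, "z": 0, "turn": 0}, {"jaw": 18, "x": 0, "y": 0, "z": 0, "turn": 0}, {"jaw": 18, "x": 0, "y": 0, "z": 0, "turn": 0}]}}

```text
clock: 7.53
tcp_pos: [544.2, 215.5, 95.3]
tcp_rot: [0.0, 0.687, 0.727, 0.001]
ft_force: [-0.6, -0.0, 5.7]
finger_gap: 24.7
finger_force: 58.7
```

>>> {"name": "arm_command", "arguments": {"commands": [{"jaw": 18, "x": 0, "y": 0, "z": 0.5, "turn": 0}, {"jaw": 18, "x": 0, "y": 0, "z": 0.75, "turn": 0}, {"jaw": 18, "x": 0, "y": 0, "z": 0.75, "turn": 0}, {"jaw": 18, "x": 0, "y": 0, "z": 1, "turn": 0}, {"jaw": 18, "x": 0, "y": 0, "z": 0, "turn": 0}, {"jaw": 18, "x": 0, "y": 0, "z": 0, "turn": 0}, {"jaw": 18, "x": 0, "y": 0, "z": 0, "turn": 0}, {"jaw": 18, "x": 0, "y": 0, "z": 0, "turn": 0}]}}

```text
clock: 8.2
tcp_pos: [542.6, 215.0, 167.4]
tcp_rot: [-0.001, 0.687, 0.727, -0.001]
ft_force: [-0.1, 0.0, -1.2]
finger_gap: 24.4
finger_force: 59.0
```

>>> {"name": "arm_command", "arguments": {"commands": [{"jaw": 18, "x": 0.03, "y": -0.6, "z": 0, "turn": 0}, {"jaw": 18, "x": 0.03, "y": -0.6, "z": 0, "turn": 0}, {"jaw": 18, "x": 0.03, "y": -0.64, "z": 0, "turn": 0}, {"jaw": 18, "x": 0, "y": 0, "z": -0.5, "turn": 0}, {"jaw": 18, "x": 0, "y": 0, "z": -0.7, "turn": 0}, {"jaw": 18, "x": 0, "y": 0, "z": -0.7, "turn": 0}, {"jaw": 18, "x": 0, "y": 0, "z": -0.58, "turn": 0}, {"jaw": 18, "x": 0, "y": 0, "z": 0, "turn": 0}]}}

```text
clock: 8.87
tcp_pos: [543.2, 167.6, 103.2]
tcp_rot: [-0.002, 0.687, 0.727, -0.004]
ft_force: [-0.4, 0.3, -1.0]
finger_gap: 24.6
finger_force: 59.0
```

Run:
```python
from h import *
o=bot.get_obs(); print(o['clock'],o['tcp_pos'].round(1),o['tcp_rot'].round(4),o['joint_pos'].round(2),o['finger_gap'],o['finger_force'],o['ft_force'].round(1))
I,P=shot('scene','s2')
cv2.imwrite('pics/s2c.png',cv2.resize(I[120:280,180:380][:,:,::-1],None,fx=3,fy=3,interpolation=cv2.INTER_CUBIC))
```

```text
8.8667 [543.2 167.6 103.2] [-0.002   0.687   0.7267 -0.0037] [ 0.28  0.42  1.75 -0.    0.97  0.22] 24.605606559056547 58.987101316452026 [-0.4  0.3 -1. ]
```

View pics/s2c.png

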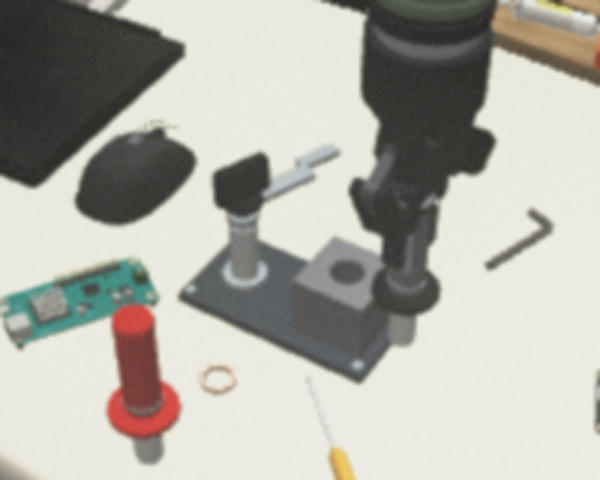

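The scope hangs free, nose beside the block's −y face, collar above the block top. Next I push towards +y against the block edge to lean it.

>>> {"name": "arm_command", "arguments": {"commands": [{"jaw": 18, "x": 0, "y": 0, "z": 0, "turn": 0}, {"jaw": 18, "x": 0, "y": 0.2, "z": 0, "turn": 0}, {"jaw": 18, "x": -0.02, "y": 0.25, "z": 0, "turn": 0}, {"jaw": 18, "x": -0.02, "y": 0.25, "z": 0, "turn": 0}, {"jaw": 18, "x": -0.02, "y": 0.25, "z": 0, "turn": 0}, {"jaw": 18, "x": -0.02, "y": 0.25, "z": 0, "turn": 0}, {"jaw": 18, "x": 0, "y": 0, "z": 0, "turn": 0}, {"jaw": 18, "x": 0, "y": 0, "z": 0, "turn": 0}]}}

```text
clock: 9.58
tcp_pos: [544.3, 199.3, 108.0]
tcp_rot: [0.001, 0.686, 0.727, 0.0]
ft_force: [1.2, -4.1, 2.1]
finger_gap: 24.6
finger_force: 59.8
```

Run:
```python
from h import *
o=bot.get_obs(); print(o['clock'],o['tcp_pos'].round(1),o['tcp_rot'].round(4),o['finger_gap'],o['finger_force'],o['ft_force'].round(1),o['wrist_torque'].round(2))
I,P=shot('scene','s3')
cv2.imwrite('pics/s3c.png',cv2.resize(I[120:280,180:380][:,:,::-1],None,fx=3,fy=3,interpolation=cv2.INTER_CUBIC))
```

```text
9.5833 [544.3 199.3 108. ] [1.000e-03 6.863e-01 7.273e-01 3.000e-04] 24.640869504427148 59.8435378074646 [ 1.2 -4.1  2.1] [-0.98 -0.08 -0.03]
```

View pics/s3c.png

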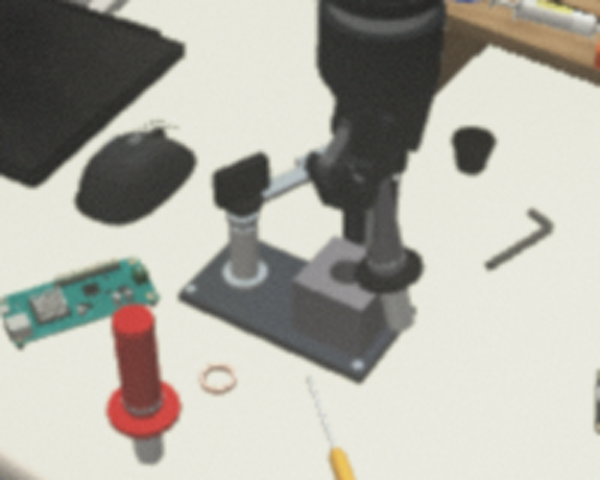

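>>> {"name": "arm_command", "arguments": {"commands": [{"jaw": 18, "x": -0.02, "y": 0.25, "z": 0, "turn": 0}, {"jaw": 18, "x": -0.01, "y": 0.25, "z": 0, "turn": 0}, {"jaw": 18, "x": -0.01, "y": 0.25, "z": 0, "turn": 0}, {"jaw": 18, "x": -0.01, "y": 0.25, "z": 0, "turn": 0}, {"jaw": 18, "x": -0.01, "y": 0.25, "z": 0, "turn": 0}, {"jaw": 18, "x": -0.01, "y": 0.25, "z": 0, "turn": 0}, {"jaw": 18, "x": -0.01, "y": 0.25, "z": 0, "turn": 0}, {"jaw": 18, "x": 0, "y": 0, "z": 0, "turn": 0}]}}

```text
clock: 10.3
tcp_pos: [541.5, 243.7, 107.4]
tcp_rot: [-0.0, 0.687, 0.727, -0.0]
ft_force: [-1.5, -1.8, 4.7]
finger_gap: 25.0
finger_force: 59.8
```

>>> {"name": "arm_command", "arguments": {"commands": [{"jaw": 18, "x": 0, "y": 0, "z": 0, "turn": 0}, {"jaw": 18, "x": 0, "y": -0.3, "z": 0.3, "turn": 0}, {"jaw": 18, "x": 0, "y": -0.5, "z": 0.5, "turn": 0}, {"jaw": 18, "x": 0, "y": -0.5, "z": 0.5, "turn": 0}, {"jaw": 18, "x": 0, "y": -0.5, "z": 0.5, "turn": 0}, {"jaw": 18, "x": 0, "y": 0, "z": 0, "turn": 0}, {"jaw": 18, "x": 0, "y": 0, "z": 0, "turn": 0}, {"jaw": 18, "x": 0, "y": 0, "z": 0, "turn": 0}]}}

```text
clock: 10.97
tcp_pos: [541.8, 197.8, 152.2]
tcp_rot: [-0.0, 0.687, 0.726, 0.0]
ft_force: [-0.3, 0.5, -0.7]
finger_gap: 25.0
finger_force: 59.0
```

Run:
```python
from h import *
o=bot.get_obs(); print(o['clock'],o['tcp_pos'].round(1),o['tcp_rot'].round(4),o['finger_gap'],o['finger_force'],o['ft_force'].round(1),o['wrist_torque'].round(2))
I,P=shot('scene','s4'); 
cv2.imwrite('pics/s4c.png',cv2.resize(I[100:290,180:400][:,:,::-1],None,fx=3,fy=3,interpolation=cv2.INTER_CUBIC))
```

```text
10.9667 [541.8 197.8 152.2] [-1.000e-04  6.872e-01  7.265e-01  3.000e-04] 24.96476933480621 58.956093192100525 [-0.3  0.5 -0.7] [-0.01 -0.05  0.02]
```

View pics/s4c.png

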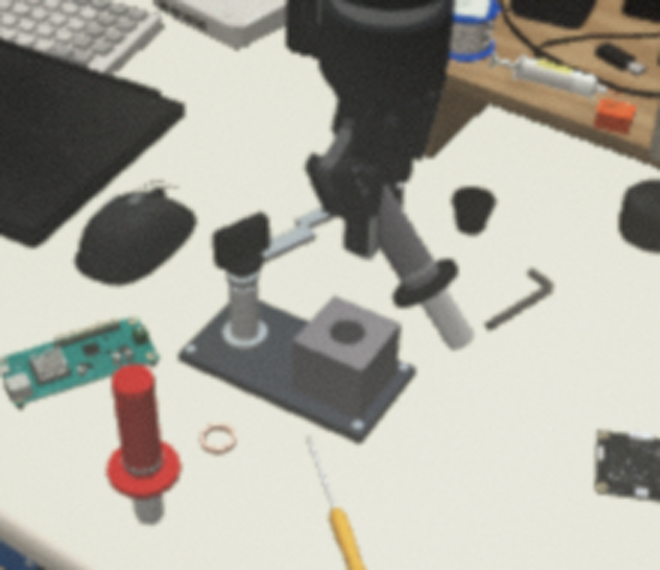

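Run:
```python
from h import *
I,P=load('s4'); H=np.array([541.8,197.8,170.9]); n=np.array([.999,.052,0])
def pl(u,v):
    o,d=ray(P,u,v); return o+d*((H-o)@n)/(d@n)
L=pl(180+462/3,100+342/3); C=pl(180+427/3,100+283/3)
for a in(L,C): print(a.round(1),np.linalg.norm(a-H).round(1),np.degrees(np.arctan2(H[1]-a[1],H[2]-a[2])).round(1))
d=L-H; d/=np.linalg.norm(d); F=L+60*d; print('focus',F.round(1),'shift to board mid', (np.array([597.5,5.8,3])-F).round(1))
```

```text
[545.5 126.3  95.8] 103.8 43.6
[544.  155.6 133.5] 56.4 48.4
focus [547.7  85.   52.3] shift to board mid [ 49.8 -79.2 -49.3]
```

>>> {"name": "arm_command", "arguments": {"commands": [{"jaw": 18, "x": 0.33, "y": -0.53, "z": 0, "turn": 0}, {"jaw": 18, "x": 0.33, "y": -0.53, "z": 0, "turn": 0}, {"jaw": 18, "x": 0.33, "y": -0.53, "z": -0.3, "turn": 0}, {"jaw": 18, "x": 0.33, "y": -0.53, "z": -0.4, "turn": 0}, {"jaw": 18, "x": 0.33, "y": -0.53, "z": -0.4, "turn": 0}, {"jaw": 18, "x": 0.33, "y": -0.53, "z": -0.4, "turn": 0}, {"jaw": 18, "x": 0, "y": 0, "z": -0.4, "turn": 0}, {"jaw": 18, "x": 0, "y": 0, "z": -0.2, "turn": 0}]}}

```text
clock: 11.68
tcp_pos: [590.7, 117.9, 97.3]
tcp_rot: [-0.001, 0.687, 0.726, -0.001]
ft_force: [-0.5, 0.8, -1.1]
finger_gap: 24.5
finger_force: 59.0
```

>>> {"name": "arm_command", "arguments": {"commands": [{"jaw": 18, "x": 0, "y": 0, "z": 0, "turn": 0}, {"jaw": 18, "x": 0, "y": 0, "z": 0, "turn": 0}, {"jaw": 18, "x": 0, "y": 0, "z": 0, "turn": 0}, {"jaw": 18, "x": 0, "y": 0, "z": 0, "turn": 0}, {"jaw": 18, "x": 0, "y": 0, "z": 0, "turn": 0}, {"jaw": 18, "x": 0, "y": 0, "z": 0, "turn": 0}]}}

```text
clock: 12.18
tcp_pos: [591.5, 118.9, 100.2]
tcp_rot: [0.0, 0.687, 0.727, 0.0]
ft_force: [0.4, -0.2, -1.1]
finger_gap: 24.3
finger_force: 59.0
```

Run:
```python
from h import *
o=bot.get_obs(); print(o['clock'],o['tcp_pos'].round(1),o['tcp_rot'].round(4),o['finger_gap'],o['finger_force'],o['ft_force'].round(1),o['joint_pos'].round(2))
I,P=shot('scene','s5'); J,Q=shot('top','t5')
c=np.zeros((580,760,3),'uint8'); c[:570,:480]=cv2.resize(I[130:320,270:430][:,:,::-1],None,fx=3,fy=3,interpolation=cv2.INTER_CUBIC)
b=cv2.resize(J[140:240,300:400][:,:,::-1],None,fx=2.8,fy=2.8,interpolation=cv2.INTER_CUBIC); c[:280,480:]=b
cv2.imwrite('pics/f5.png',c)
```

```text
12.1833 [591.5 118.9 100.2] [3.000e-04 6.866e-01 7.270e-01 4.000e-04] 24.30094806786834 58.97166609764099 [ 0.4 -0.2 -1.1] [0.18 0.47 1.68 0.   0.99 0.12]
```

View pics/f5.png

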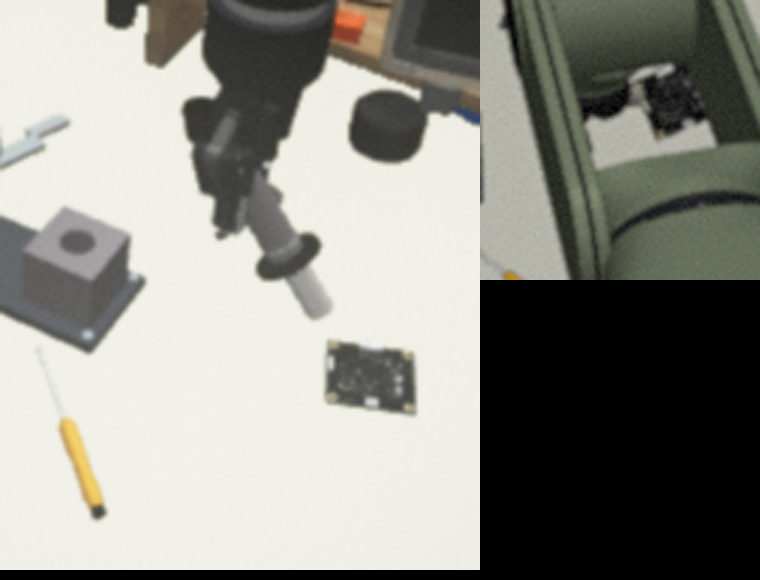

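Run:
```python
from h import *
I,P=load('s5'); H=np.array([591.5,118.9,118.9])
def pl(u,v,n=np.array([.999,.052,0])):
    o,d=ray(P,u,v); return o+d*((H-o)@n)/(d@n)
L=pl(270+318/3,130+306/3); d=(L-H)/np.linalg.norm(L-H); print(L.round(1),np.linalg.norm(L-H).round(1),np.degrees(np.arccos(-d[2])).round(1),'focus',(L+60*d).round(1))
d2=np.array([.052*.707,-.706,-.707]); print('pred lens px',proj(P,H+99*d2),'meas',(376,232),'pred focus',(H+159*d2).round(1),'board now',onz(P,270+371/3,130+377/3,8).round(1))
```

```text
[595.1  50.4  48. ] 98.6 44.0 focus [597.2   8.8   4.9]
pred lens px (np.float64(376.71845182237473), np.float64(231.97095767503285)) meas (376, 232) pred focus [597.3   6.6   6.5] board now [593.4   2.    8. ]
```

The lens is 48 mm up, the lean is 44°, and the focus is about 5–10 mm from the board's middle. The board hasn't moved and the grip is steady, so I'm handing in.

```bash
python3 -c "
from workcell import close_job
print(close_job())"
```

```text
the job is handed in; nothing more can be done
None
```

I handed the job in at about 12 s with the keeper about 1.18 rad open and the microscope held still at a 44° lean, lens 48 mm above the bench and its 60 mm focus point about 5–10 mm from the square board's middle; no verdict came back.

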